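# Pack and wedge the ring vice

### The arm

A 6-joint arm with a two-finger parallel gripper is mounted at the origin on the work surface. World frame = base frame: x ahead of the robot, y to its left, z up, the work surface at z = 0. Lengths are in mm, angles in rad, forces in N, time in s.
With the tool pointing down it reaches from about 350 to 975 mm from the base axis. Payload 7.1 kg.
Tool frame: the origin (TCP) lies between the finger pads; the fingertips stand 19 mm ahead of it and the grasp point (between the pads) is the TCP; z points along the fingers, y is the line along which they close (so a half turn about z gives the same grasp; the last joint's range is limited). The gripper opens to 88 mm and grips with 3 to 60 N. Pads are 20 mm wide; open, the fingers measure 115 mm over their backs; the gripper's body (75 mm by 178 mm) begins 61 mm behind the grasp point.
Start: joints at [-1.302, 0.423, 1.63, -0, 1.089, -0.019], TCP at [177.42, -599.272, 241.675] pointing down, gripper open.
Joint ranges: [-3, 3], [-0.9, 2.11], [0.09, 2.58], [-1.31, 4.45], [0.11, 2.69], [-2.54, 2.54]. Speed limits (rad/s): [2.39, 2.39, 3.01, 3.14, 3.14, 3.14].

### API

Orientations are given as a rotation vector (axis times angle).
In Python, from workcell import ctrl gives the robot as it stands.
- The arm moves only by the tool arm_command, never from a script. Its argument "series" is a list of rows, each an object with "linear": the shift along the tool's x, y, z in m, a list of three; "turn": the turn about the tool's z in rad. A call has 1 to 10 rows; each row shifts and turns the commanded pose from where the row before left it, along the tool's axes as they then stand; what a row does not reach is not made up. A row lasts 1/10 s, in which the tool goes at most 50 mm and 8.59 degrees, less where a joint would pass 70% of its speed; a pose out of reach is approached as far as the arm can. A call with a gripper value outside its range is refused whole. "jaw" is the opening, from -1 (shut) to 1 (fully open), set as the call begins (left out, the last holds). The fingers move at their own pace and stop on an object; the grip force is fixed at half the most. Time passes only in rows, so rows that do not move let the fingers close. It gives the time, the measured TCP pose, the force, the opening and the grip force at its end, in the units of the state.
- ctrl.get_obs(): the state, without advancing time (a new reading comes with each control period).
- ctrl.get_image(name): name is "scene" or "top" or "wrist"; returns a dict with "frame" (480x640x3 uint8, blue, green, red), "fx", "fy", "cx", "cy" (pixels), "rvec" (rotation vector, rad) and "tvec" (3), from world to camera coordinates, as OpenCV has them. Camera axes: x right, y down, z forward; pixel columns grow to the right and rows downward; lengths in mm; the calibration is good to about 2 mm. A picture is of the moment at which its call begins. There is no depth.
- ctrl.close_job(): hands the job in; it is judged then, once.
The state is a dict: "t": time; "qpos": joint angles; "qvel": joint speeds; "joint_torque": joint torques, N m; "ee_pos": TCP position; "orientation": TCP orientation; "ft_force": force on the tool from outside, world axes, zero at the start; "moment": the same for the moment, N m; "width": finger opening in mm; "grasp_force": force on a finger pad.
Only numpy, scipy, OpenCV 4.12 (cv2) and the standard library are available. Lean on these libraries where they do the work, as an engineer would, in place of code of your own. Each camera call takes 0.05 s, during which the arm holds its last target. There are 200 camera calls.

### The job

Clamp the ring that stands loose in the bench vice: lift wooden packing slips out of their rack by their wire handles and stand them upright on the vice floor against the fixed stop, centred across the vice, one or two as the gap needs, leaving any slip you do not need in the rack. Then lower the wedge by its handle between the slips and the sliding jaw, sloped side to the sloped jaw, and press it down by feel until the jaw pinches the ring firmly. Finish while still holding the wedge pressed down, so that the stack stays tight, and leave the other things on the bench alone.

Things in the scene. Friction and masses are not known exactly. Their poses are not given: they have to be found in the camera images.
- vice: Wedge vice fixed to the bench: dark steel base plate 165 x 130 x 10 mm. Origin under the plate, 5 mm to -x of its centre; x is the clamping direction, z up. In order along +x, all standing on the plate: the fixed stop, the gap, the sliding jaw, the ring, the fixed jaw (its face at x = 54 mm). All these blocks rise 52 mm above the plate, so their tops are 62 mm above the bench.
- stop: Fixed wooden stop of the vice, 26 x 120 x 52 mm. Origin on the plate (10 mm above the bench) at the foot of the middle of its upright face that looks to +x over the gap; axes as the vice's. It is set at another distance from the jaw each time.
- jaw_foot (a point): Foot of the sliding jaw's sloped face, mid-width, at the plate's level. The face (100 mm wide, 52 mm high) starts here and leans away from the stop, towards +x, by 18 degrees from upright (17 mm over its height). The gap at floor level is the x distance from stop to this point, at the start 14 to 26 mm.
- jaw (a joint): Opening of the sliding jaw, m: 0 when it pinches the ring, growing as it slides towards the stop (vice -x); starts 0.001 to 0.0035. About 1.2 N of friction, no spring. The wedge seats (tip 3 to 36 mm above the plate) if 5 to 15 mm of floor-level gap is left between slips and closed jaw; if more, it drops to the plate without closing the jaw.
- ring: Brass signet ring with a purple stone, 26 mm across, 8 mm wide, standing on a ledge between sliding and fixed jaw with its hole along the vice's x. Origin at its foot, z up. It need not be handled.
- slip_a: Light wooden packing slip: upright plate 8 mm thick (x), 110 mm wide (y), 52 mm high. Origin at the centre of its underside. A wire loop of 8 mm round bar stands on its top edge near one end: its level top bar runs along y, centred at y = +40 mm, 82 mm above the origin, 24 mm between the uprights' centres. Starts in the rack, about 8 mm above the bench.
- slip_b: The same slip, but its handle stands at the other end: centred at y = -40 mm. Kept turned like the vice, the two slips put side by side in the gap have their handles at opposite ends, with room for the wedge's handle between.
- wedge: Wooden wedge, 40 mm wide (y), 60 mm high, tip down: 16 mm thick at the tip, 34 mm at the top. Flat upright face at x = 0; the other face leans out to +x by 18 degrees, like the jaw's. Origin at the tip, on the flat face, mid-width. A loop of 8 mm round bar on top: level top bar along y, centred at x = 14, y = 0, z = 90 mm, 24 mm between the uprights' centres.
- rack: Dark wooden rack, 140 x 125 x 8 mm with low strips 28 mm high: two slots 70 mm apart along its x (11 mm wide, along its y) hold the slips upright, turned like the rack. Origin under its centre. Rack and wedge stand may be on either side of the vice, and the slips in either slot.
- stand: Dark wooden stand, 85 x 75 mm, in which the wedge stands upright, tip 8 mm above the bench, between two 14 mm high walls.
- bench_block: Bystander: square steel bench block, 65 x 65 x 22 mm. Leave it alone.
- tin: Bystander: small brass dish, 64 mm across, 18 mm high. Leave it alone.
- pitch: Bystander: dark six-sided pitch lump, 76 mm across, 32 mm high. Leave it alone.
- graver_a: Bystander: graver with a wooden handle lying along its x, 125 mm long. Leave it alone.
- graver_b: Bystander: a second such graver. Leave it alone.
- jar: Bystander: amber jar, 60 mm across, 60 mm high. Leave it alone.
- mandrel: Bystander: upright steel stub, 40 mm across, 50 mm high. Leave it alone.
There are look-alikes about, which are no part of the job. What is shaped like the wedge but red or turquoise is not meant.

How it is judged (in metres and radians):
On the way:
1. a packing slip stands let go in the gap, on the vice floor against the stop ((((x of slip_a in the frame of stop between 0.002 and 0.0155 m and y of slip_a in the frame of stop between -0.02 and 0.02 m and z of slip_a in the frame of stop below 0.005 m and angle between slip_a's own z axis and vertical below 0.1 rad) and contact force between the fingers and slip_a below 0.3 N) or ((x of slip_b in the frame of stop between 0.002 and 0.0155 m and y of slip_b in the frame of stop between -0.02 and 0.02 m and z of slip_b in the frame of stop below 0.005 m and angle between slip_b's own z axis and vertical below 0.1 rad) and contact force between the fingers and slip_b below 0.3 N))), for 0.2 s.
At the end, for the whole second after the job is handed in: Fingers hold the wedge (>3 N), at rest, upright (0.1 rad), mid-width within 20 mm, tip 14 mm or more down the gap; wedge on jaw and jaw on ring >3 N, wedge on slip and slip on stop >2 N; each slip on the plate in the gap, or in the rack (30 mm); ring upright; arm off jaw and ring (contact force between the fingers and wedge above 3 N and contact force between wedge and jaw above 3 N and contact force between jaw and ring above 3 N and (contact force between wedge and slip_a above 2 N or contact force between wedge and slip_b above 2 N) and (contact force between stop and slip_a above 2 N or contact force between stop and slip_b above 2 N) and angle between wedge's own z axis and vertical below 0.1 rad and z of wedge in the frame of stop below 0.038 m and y of wedge in the frame of stop between -0.02 and 0.02 m and linear speed of wedge below 0.02 m/s and ((x of slip_a in the frame of stop between 0.002 and 0.0155 m and y of slip_a in the frame of stop between -0.02 and 0.02 m and z of slip_a in the frame of stop below 0.005 m and angle between slip_a's own z axis and vertical below 0.1 rad) or distance of slip_a from where it was at the start of the episode below 0.03 m) and ((x of slip_b in the frame of stop between 0.002 and 0.0155 m and y of slip_b in the frame of stop between -0.02 and 0.02 m and z of slip_b in the frame of stop below 0.005 m and angle between slip_b's own z axis and vertical below 0.1 rad) or distance of slip_b from where it was at the start of the episode below 0.03 m) and angle between ring's own z axis and vertical below 0.12 rad and contact force between the arm and jaw below 0.5 N and contact force between the arm and ring below 0.5 N); the arm keeps its last pose, push and grip.
It fails at once if a bystander on the bench is moved by more than 30 mm (distance of any of bench_block, tin, pitch, graver_a, graver_b, jar, mandrel from where it was at the start of the episode above 0.03 m).
It fails at once if the ring is knocked out of the vice (moved by more than 20 mm) (distance of ring from where it was at the start of the episode above 0.02 m).
It also fails if it takes over 72 s, if anything falls off the work surface, if the arm or the gripper's body presses on something with over 40 N, if the wrist force passes 120 N, or if a joint passes its speed limit or range.

## Working session

There is one attempt and no reset: what is moved stays moved. The work goes in short steps, Python scripts to look and compute and a tool call to move; the robot and the scene stay as the last step left them, time stands still between calls to the robot, and variables do not carry over. Pictures are saved under pics/ and viewed, at most 10 in all, crops included, and the job is handed in when it is done.

Besides the shell and the picture viewer there is one more tool, called as a command line: name --argument value ..., lists and objects as JSON in quotes. arm_command: Moves the arm, as the interface text tells. Its arguments: {"type":"object","properties":{"series":{"type":"array"},"jaw":{"type":"number"}},"required":["series"]}

```bash
mkdir -p pics; cat > h.py <<'E'
import numpy as np, cv2
from scipy.spatial.transform import Rotation as R
from workcell import ctrl
def snap(n,f):
    d=ctrl.get_image(n); cv2.imwrite('pics/'+f+'.png',d['frame']); 
    import pickle; pickle.dump(d,open('pics/'+f+'.pkl','wb')); return d
def load(f):
    import pickle; return pickle.load(open('pics/'+f+'.pkl','rb'))
def ray(d,u,v):
    Rm=R.from_rotvec(np.ravel(d['rvec'])).as_matrix(); t=np.ravel(d['tvec'])
    r=Rm.T@np.array([(u-d['cx'])/d['fx'],(v-d['cy'])/d['fy'],1]); return -Rm.T@t,r
def pt(d,u,v,z):
    c,r=ray(d,u,v); return c+r*(z-c[2])/r[2]
def px(d,p):
    Rm=R.from_rotvec(np.ravel(d['rvec'])).as_matrix(); q=Rm@np.array(p,float)+np.ravel(d['tvec'])
    return q[0]/q[2]*d['fx']+d['cx'],q[1]/q[2]*d['fy']+d['cy']
E
python3 - <<'E'
from h import *
for n in ('scene','top'):
    d=snap(n,n+'0'); print(n,d['fx'],ray(d,320,240))
o=ctrl.get_obs(); print(o)
E
```

```text
scene 551.5008976970258 (array([1396.52718369,   88.40403483, 1042.34313066]), array([-0.6553522 , -0.06626913, -0.75250745]))
top 527.0236987668327 (array([ 378.12868307,   -7.84225355, 1082.33656178]), array([ 0.15470108,  0.00938564, -0.98801702]))
{'t': 0.1, 'qpos': array([-1.30198877e+00,  4.23734425e-01,  1.63060067e+00,  3.00293672e-05,
        1.08860192e+00, -1.89530713e-02]), 'qvel': array([-0.00019941, -0.00292095, -0.00234015, -0.00016706,  0.00082986,
       -0.00119608]), 'joint_torque': array([-6.05052210e-04, -5.45616281e+01, -2.74325198e+01,  6.44912012e-02,
        1.87614129e-02, -6.69795099e-06]), 'ee_pos': array([ 177.3136281 , -598.82918214,  241.00321316]), 'orientation': array([-3.10781055e+00, -4.50241992e-01,  2.21579573e-04]), 'ft_force': array([0.99169888, 0.41029004, 0.31781259]), 'moment': array([-0.00679095, -0.02847336,  0.01164922]), 'grasp_force': 0.0, 'width': 87.85467408775304}
```

View pics/scene0.png

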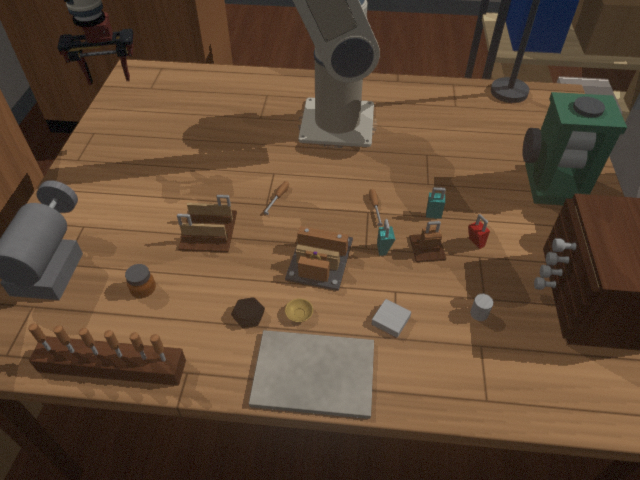

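View pics/top0.png

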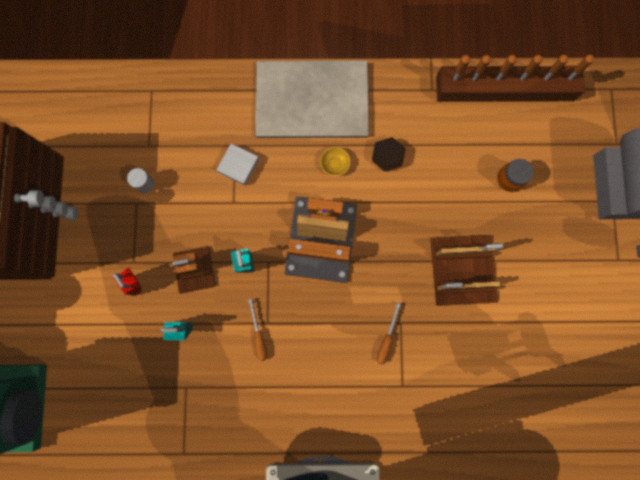

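The scene: vice at top-view (322,240), stop at row ~247 (robot side), sliding jaw at ~228. The rack is at (465,270) with handles at (490,246) and (455,286); the wedge is in its stand at (190,265). Next I convert these to positions and look closer.

```bash
python3 - <<'E'
from h import *
d=load('top0'); f=d['frame']
for n,u,v,z in [('vice corners',299,197,10),('',354,207,10),('',349,282,10),('',286,273,10),('rackc',465,270,8),('h1',490,246,90),('h2',455,286,90),('wedgeh',186,263,98)]:
    print(n,pt(d,u,v,z).round(0))
a=cv2.resize(f[190:290,275:375],(400,400),interpolation=cv2.INTER_CUBIC)
b=cv2.resize(f[225:315,425:515],(400,400),interpolation=cv2.INTER_CUBIC)
cv2.imwrite('pics/z.png',np.hstack([a,b]))
w=snap('wrist','w0'); o=ctrl.get_obs()
c,r=ray(w,320,240); print(w['fx'],c,r,o['ee_pos'])
print(R.from_rotvec(o['orientation']).as_matrix().round(3))
E
```

```text
vice corners [637.  46.  10.]
 [615. -69.  10.]
 [459. -56.  10.]
 [478.  72.  10.]
rackc [ 483. -294.    8.]
h1 [ 520. -322.   90.]
h2 [ 444. -252.   90.]
wedgeh [490. 253.  98.]
351.083460077293 [ 246.8324371  -577.9512286   383.79473012] [-0.25214198 -0.09079913 -0.9635588 ] [ 177.32334852 -598.88185468  241.06406186]
[[ 0.959  0.284 -0.   ]
 [ 0.284 -0.959  0.001]
 [ 0.    -0.001 -1.   ]]
```

View pics/z.png

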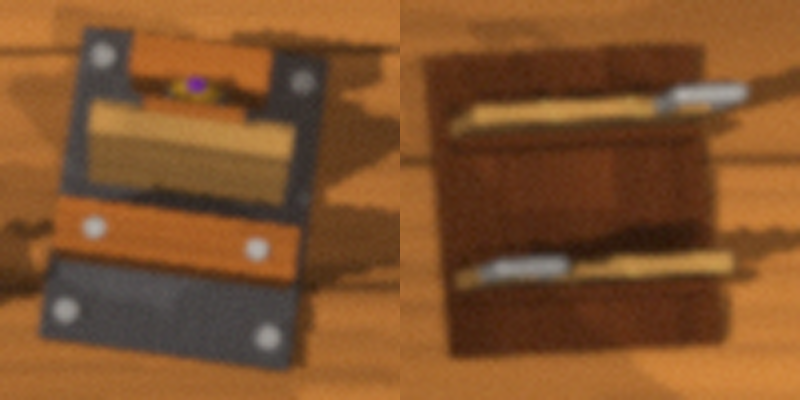

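The crops confirm this: the tan sloped jaw faces the stop, the purple stone is at the top, and the two slips have handles at opposite ends. Moving over the rack for a close look.

arm_command --series '[{"linear": [0.038, -0.021, 0], "turn": 0}, {"linear": [0.038, -0.021, 0], "turn": 0}, {"linear": [0.038, -0.021, 0], "turn": 0}, {"linear": [0.038, -0.021, 0], "turn": 0}, {"linear": [0.038, -0.021, 0], "turn": 0}, {"linear": [0.038, -0.021, 0], "turn": 0}, {"linear": [0.038, -0.021, 0], "turn": 0}, {"linear": [0.038, -0.021, 0], "turn": 0}, {"linear": [0.038, -0.021, 0], "turn": 0}, {"linear": [0.038, -0.021, 0], "turn": 0}]'

```text
t: 1.15
ee_pos: [483.1, -288.5, 241.6]
orientation: [-3.109, -0.451, 0.0]
ft_force: [-0.6, -0.0, -0.7]
width: 87.6
grasp_force: 0.0
```

arm_command --series '[{"linear": [0, 0, 0], "turn": -0.149}, {"linear": [0, 0, 0], "turn": -0.149}, {"linear": [0, 0, 0], "turn": -0.149}, {"linear": [0, 0, 0], "turn": -0.149}, {"linear": [0, 0, 0], "turn": -0.149}, {"linear": [0, 0, 0], "turn": -0.149}, {"linear": [0, 0, 0], "turn": -0.149}, {"linear": [0, 0, 0], "turn": -0.149}, {"linear": [0, 0, 0], "turn": -0.149}, {"linear": [0, 0, 0], "turn": 0}]'

```text
t: 2.15
ee_pos: [482.0, -290.0, 241.5]
orientation: [-2.154, -2.286, 0.0]
ft_force: [-0.1, -0.9, -0.1]
width: 88.0
grasp_force: 0.0
```

```bash
python3 - <<'E'
from h import *
w=snap('wrist','w1'); o=ctrl.get_obs(); print(o['t'],o['qpos'].round(2),o['ee_pos'].round(1)); print(R.from_rotvec(o['orientation']).as_matrix().round(3)); print(ray(w,320,240))
E
```

```text
2.2 [-0.56  0.33  1.77  0.    1.04 -0.62] [ 482.  -290.   241.5]
[[-0.055  0.999 -0.   ]
 [ 0.999  0.055  0.   ]
 [ 0.    -0.    -1.   ]]
(array([ 477.74117247, -217.11849901,  384.27164082]), array([ 0.03201656, -0.26662363, -0.96340666]))
```

View pics/w1.png

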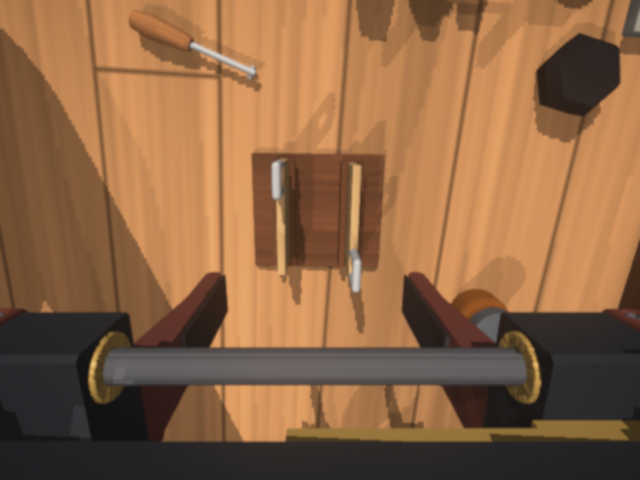

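The rack is seen upright at (318,212): near-slot handle (277,178), far-slot handle (356,272). Measuring bars and slip direction.

```bash
python3 - <<'E'
from h import *
w=load('w1'); f=w['frame']; hsv=cv2.cvtColor(f,cv2.COLOR_BGR2HSV)
m=((hsv[...,1]<60)&(hsv[...,2]>90)).astype(np.uint8); m[:140]=0;m[300:]=0;m[:,:250]=0;m[:,390:]=0
n,l,s,c=cv2.connectedComponentsWithStats(m)
for i in range(1,n):
    if s[i,4]>40:
        ys,xs=np.where(l==i); r=cv2.minAreaRect(np.c_[xs,ys].astype(np.float32)); b=cv2.boxPoints(r)
        print(s[i],r); print([pt(w,*q,90).round(1).tolist() for q in b])
m=((hsv[...,0]>14)&(hsv[...,2]>120)&(hsv[...,0]<30)).astype(np.uint8)
for v in (205,215,225,235,245): print(v,[tuple(int(k) for k in f[v,u]) for u in range(270,296,2)])
E
```

```text
[271 160  13  40 379] ((276.48388671875, 179.48280334472656), (11.926711082458496, 39.17824935913086), 1.9091522693634033)
[[443.0, -265.2, 90.0], [443.3, -232.9, 90.0], [453.0, -232.6, 90.0], [453.1, -264.9, 90.0]]
[349 250  13  43 381] ((354.9565734863281, 270.99810791015625), (11.641175270080566, 41.960357666015625), 2.4895529747009277)
[[516.2, -345.6, 90.0], [514.4, -305.9, 90.0], [524.6, -305.7, 90.0], [526.8, -345.5, 90.0]]
205 [(49, 76, 123), (49, 75, 121), (50, 77, 120), (85, 128, 171), (108, 162, 207), (83, 125, 161), (75, 112, 144), (60, 90, 116), (44, 65, 85), (39, 58, 78), (30, 45, 70), (30, 44, 69), (27, 42, 65)]
215 [(51, 78, 127), (50, 77, 124), (49, 75, 120), (80, 122, 164), (119, 178, 226), (118, 177, 224), (88, 131, 169), (61, 91, 119), (43, 63, 83), (38, 57, 78), (29, 45, 69), (30, 45, 69), (28, 42, 66)]
225 [(50, 77, 125), (50, 77, 123), (49, 76, 121), (80, 121, 164), (118, 177, 225), (122, 182, 228), (115, 171, 220), (87, 131, 168), (45, 67, 88), (40, 58, 79), (30, 47, 70), (29, 45, 69), (27, 43, 66)]
235 [(48, 74, 119), (49, 74, 121), (49, 76, 122), (77, 117, 160), (110, 166, 214), (112, 169, 216), (107, 161, 207), (86, 130, 167), (45, 68, 88), (39, 59, 79), (32, 48, 72), (28, 44, 69), (28, 44, 67)]
245 [(48, 75, 121), (49, 76, 121), (50, 77, 123), (69, 105, 149), (109, 164, 213), (114, 172, 221), (110, 165, 213), (90, 136, 175), (47, 71, 92), (39, 59, 80), (31, 47, 73), (30, 46, 71), (30, 44, 68)]
```

arm_command --series '[{"linear": [0.0215, -0.016, 0.02], "turn": 0}, {"linear": [0.0215, -0.016, 0.03], "turn": 0}, {"linear": [0, 0, 0.04], "turn": 0}, {"linear": [0, 0, 0.03], "turn": 0}, {"linear": [0, 0, 0.02], "turn": 0}, {"linear": [0, 0, 0.012], "turn": 0}, {"linear": [0, 0, 0], "turn": 0}]'

```text
t: 2.9
ee_pos: [447.0, -248.6, 88.4]
orientation: [-2.157, -2.281, 0.001]
ft_force: [-0.1, 0.2, 0.5]
width: 87.9
grasp_force: 0.0
```

arm_command --series '[{"linear": [0, 0, 0], "turn": 0}, {"linear": [0, 0, 0], "turn": 0}, {"linear": [0, 0, 0], "turn": 0}, {"linear": [0, 0, 0], "turn": 0}, {"linear": [0, 0, 0], "turn": 0}, {"linear": [0, 0, 0], "turn": 0}]' --jaw -1

```text
t: 3.5
ee_pos: [447.8, -249.0, 89.9]
orientation: [2.156, 2.285, 0.0]
ft_force: [-0.1, -0.3, -0.4]
width: 43.1
grasp_force: 0.0
```

arm_command --series '[{"linear": [0, 0, 0], "turn": 0}, {"linear": [0, 0, 0], "turn": 0}, {"linear": [0, 0, 0], "turn": 0}, {"linear": [0, 0, 0], "turn": 0}, {"linear": [0, 0, 0], "turn": 0}, {"linear": [0, 0, 0], "turn": 0}]'

```text
t: 4.1
ee_pos: [447.7, -248.9, 89.6]
orientation: [-2.156, -2.285, 0.0]
ft_force: [-0.2, -0.0, 0.6]
width: 7.0
grasp_force: 29.8
```

arm_command --series '[{"linear": [0, 0, -0.02], "turn": 0}, {"linear": [0, 0, -0.04], "turn": 0}, {"linear": [0, 0, -0.04], "turn": 0}, {"linear": [0, 0, -0.04], "turn": 0}, {"linear": [0.039, 0.021, 0], "turn": 0}, {"linear": [0.039, 0.021, 0], "turn": 0}, {"linear": [0.039, 0.021, 0], "turn": 0}, {"linear": [0.039, 0.021, 0], "turn": 0}, {"linear": [0, 0, 0], "turn": 0.1}, {"linear": [0, 0, 0], "turn": 0.1}]'

```text
t: 5.1
ee_pos: [522.8, -86.7, 229.5]
orientation: [-2.374, -2.057, 0.0]
ft_force: [-1.3, 0.0, -1.2]
width: 7.2
grasp_force: 30.0
```

arm_command --series '[{"linear": [0, 0, 0], "turn": 0}, {"linear": [0, 0, 0], "turn": 0}]'

```text
t: 5.3
ee_pos: [522.4, -88.4, 229.5]
orientation: [-2.371, -2.061, 0.0]
ft_force: [0.1, -0.2, -1.5]
width: 7.3
grasp_force: 30.0
```

```bash
python3 - <<'E'
from h import *
w=snap('wrist','w2'); o=ctrl.get_obs(); print(o['t'],o['ee_pos'].round(1),o['ft_force'].round(1),o['grasp_force']); print(R.from_rotvec(o['orientation']).as_matrix().round(3)); print(ray(w,320,240))
print(px(w,(547,-2,10)))
cv2.imwrite('pics/w2z.png',cv2.resize(w['frame'][100:400,120:520],(800,600),interpolation=cv2.INTER_CUBIC))
E
```

```text
5.35 [522.4 -88.6 229.6] [-0.2  0.2 -0.2] 30.045613758265972
[[ 0.14  0.99 -0.  ]
 [ 0.99 -0.14  0.  ]
 [ 0.   -0.   -1.  ]]
(array([532.45121576, -16.11078623, 372.34588358]), array([-0.02112587, -0.26789721, -0.96335373]))
(np.float64(326.96789737652057), np.float64(125.43072238102944))
```

View pics/w2z.png

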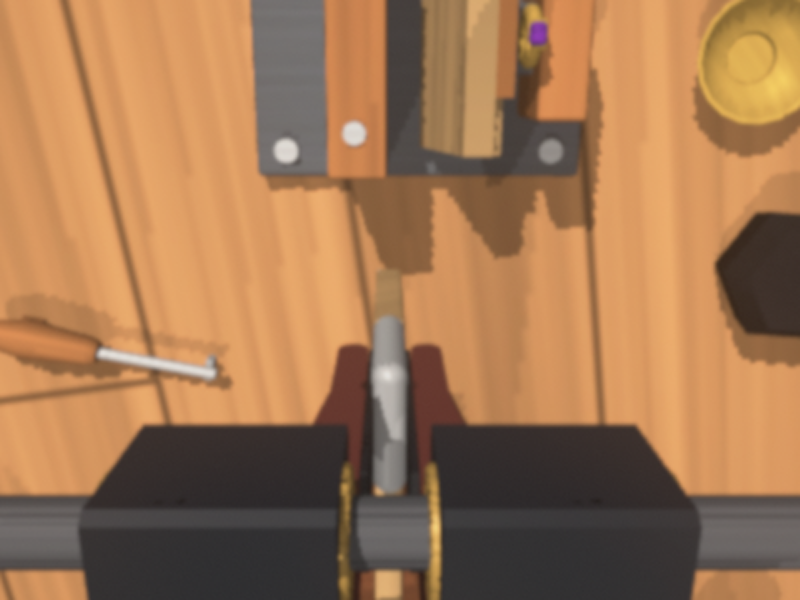

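The view shows the gap well (zoom): stop top between u=327 and 386, jaw foot at u≈422, jaw top face 463–503, vice end edge at v=175. Measuring those edges along several rows.

```bash
python3 - <<'E'
from h import *
w=load('w2'); f=w['frame']; g=cv2.GaussianBlur(f,(3,3),0).astype(int)
sat=g[...,2]-g[...,0]
def edge(v,a,b,lvl,rise):   # subpixel crossing of red-minus-blue
    s=sat[v,a:b].astype(float)
    for i in range(len(s)-1):
        if (s[i]<lvl<=s[i+1]) if rise else (s[i]>lvl>=s[i+1]): return a+i+abs(lvl-s[i])/abs(s[i+1]-s[i])
L=[];Rr=[];F=[]
for v in range(40,175,10):
    a=edge(v,270,300,60,True); b=edge(v,300,330,60,False); c=edge(v,int(b or 315)+3,350,35,True)
    q=[pt(w,u,v,z)[:2] if u else None for u,z in ((a,62),(b,62),(c,10))]
    print(v,a,b,c,[None if k is None else k.round(1).tolist() for k in q])
    if a:L.append(q[0]); 
    if b:Rr.append(q[1])
    if c:F.append(q[2])
fit=[]
for P in(L,Rr,F):
    P=np.array(P); vx,vy,x,y=cv2.fitLine(P.astype(np.float32),cv2.DIST_HUBER,0,.01,.01).ravel(); s=np.sign(vy)
    fit.append((x,y,vx*s,vy*s)); print(x,y,'yaw vice',np.arctan2(vy*s,vx*s)-np.pi/2)
cv2.imwrite('pics/w2y.png',cv2.resize(f[0:240,200:440],(600,600)))
for v in (60,120): print([int(k) for k in sat[v,270:380]])
E
```

```text
40 272.0 None None [[510.1, 66.0], None, None]
50 280.20588235294116 312.77142857142854 None [[515.3, 58.0], [541.1, 54.4], None]
60 280.7647058823529 312.77777777777777 339.6 [[514.6, 50.8], [540.1, 47.2], [566.3, 54.3]]
70 280.9714285714286 312.8529411764706 330.42857142857144 [[513.6, 43.5], [539.1, 39.9], [556.7, 47.0]]
80 281.0263157894737 312.8529411764706 330.4761904761905 [[512.4, 36.1], [538.1, 32.5], [555.6, 38.4]]
90 281.1842105263158 312.8484848484849 330.23809523809524 [[511.3, 28.6], [537.0, 25.0], [554.3, 29.6]]
100 281.55555555555554 312.8529411764706 329.94117647058823 [[510.3, 21.0], [535.9, 17.4], [552.9, 20.8]]
110 281.8285714285714 312.8235294117647 330.7857142857143 [[509.3, 13.3], [534.8, 9.7], [552.5, 11.6]]
120 282.02702702702703 312.8529411764706 330.64285714285717 [[508.2, 5.5], [533.8, 1.9], [551.2, 2.5]]
130 282.1025641025641 312.8484848484849 330.1764705882353 [[506.9, -2.4], [532.6, -6.0], [549.6, -6.7]]
140 282.2972972972973 312.8529411764706 330.1764705882353 [[505.8, -10.5], [531.5, -14.1], [548.4, -16.1]]
150 282.5833333333333 312.8529411764706 329.
[... 578 characters left out ...]
, 5, 5, 5, 5, 5, 5, 5, 5, 5, 5, 6, 6, 5, 5, 5, 5, 5, 5, 7, 10, 14, 20, 29, 39, 51, 60, 65, 69, 71, 73, 74, 74, 74, 74, 74, 75, 79, 88, 99, 104, 107, 106, 107, 107, 107, 107, 107, 107, 107, 107, 107, 107, 106, 101, 93, 87, 80, 67, 43, 20, 9, 6, 5]
[4, 4, 4, 4, 4, 4, 4, 4, 4, 4, 8, 24, 59, 96, 119, 124, 125, 123, 120, 118, 117, 116, 116, 116, 118, 119, 121, 122, 122, 123, 123, 122, 121, 120, 122, 123, 125, 126, 127, 126, 123, 112, 89, 55, 25, 11, 9, 8, 8, 8, 8, 8, 9, 8, 9, 9, 9, 9, 11, 15, 26, 40, 56, 68, 74, 75, 74, 72, 71, 72, 74, 74, 74, 76, 78, 79, 78, 76, 73, 72, 71, 72, 76, 83, 89, 92, 93, 93, 92, 92, 92, 92, 92, 92, 92, 92, 92, 93, 95, 100, 104, 105, 105, 105, 105, 104, 101, 92, 82, 83]
```

```bash
python3 - <<'E'
from h import *
w=load('w2'); f=w['frame']; g=cv2.GaussianBlur(f,(3,3),0).astype(int); sat=g[...,2]-g[...,0]
c,s=np.cos(.14),np.sin(.14); ey=np.array([s,c]); ex=np.array([c,-s])
def cross(u,lvl,a=20,b=210):
    q=sat[a:b,u].astype(float)-lvl; return [round(a+i+q[i]/(q[i]-q[i+1]),1) for i in range(len(q)-1) if q[i]*q[i+1]<0]
for u,l,z in ((255,50,10),(262,50,10),(270,50,10),(348,60,62),(355,60,62),(362,60,62)):
    r=cross(u,l); print(u,z,[(v,(pt(w,u,v,z)[:2]@ey).round(1),(pt(w,u,v,z)[:2]@ex).round(1)) for v in r])
print([int(k) for k in sat[20:70,295]]); print([int(k) for k in sat[170:200,295]],[int(k) for k in sat[170:200,262]])
E
```

```text
255 10 [(np.float64(48.6), np.float64(142.4), np.float64(474.2)), (np.float64(187.5), np.float64(13.5), np.float64(468.5))]
262 10 [(np.float64(48.5), np.float64(142.5), np.float64(480.7)), (np.float64(187.5), np.float64(13.5), np.float64(475.7))]
270 10 [(np.float64(187.6), np.float64(13.4), np.float64(483.9))]
348 62 [(np.float64(48.0), np.float64(130.9), np.float64(556.3)), (np.float64(56.6), np.float64(124.6), np.float64(556.5)), (np.float64(176.2), np.float64(29.8), np.float64(559.0)), (np.float64(188.5), np.float64(19.1), np.float64(559.2))]
355 62 [(np.float64(47.9), np.float64(130.9), np.float64(561.9)), (np.float64(51.9), np.float64(128.0), np.float64(562.0)), (np.float64(177.9), np.float64(28.4), np.float64(565.1)), (np.float64(188.8), np.float64(18.8), np.float64(565.4))]
362 62 [(np.float64(48.0), np.float64(130.9), np.float64(567.5)), (np.float64(51.5), np.float64(128.3), np.float64(567.6)), (np.float64(188.8), np.float64(18.9), np.float64(571.6))]
[74, 73, 73, 73, 75, 75, 74, 75, 75, 74, 73, 71, 70, 70, 69, 69, 69, 75, 91, 108, 117, 121, 121, 121, 121, 122, 122, 121, 121, 121, 121, 120, 120, 120, 119, 116, 102, 76, 44, 21, 10, 7, 7, 8, 9, 9, 9, 8, 6, 9]
[17, 28, 50, 80, 107, 119, 123, 123, 123, 122, 122, 123, 124, 123, 123, 123, 122, 115, 101, 83, 67, 61, 59, 59, 60, 64, 67, 71, 73, 76] [11, 11, 10, 11, 11, 12, 11, 11, 11, 12, 12, 11, 9, 8, 8, 11, 19, 38, 60, 74, 81, 82, 85, 93, 106, 118, 124, 124, 124, 124]
```

Gap at floor is 16.8 mm (stop width checks at 25.9 mm, plate at 129 mm, jaw at 99.8 mm), so one slip leaves about 10–12 mm. One slip is needed.

arm_command --series '[{"linear": [0.033, 0.001, 0], "turn": 0}, {"linear": [0.034, 0.001, 0], "turn": 0}, {"linear": [0.033, 0.001, 0], "turn": 0}, {"linear": [0.033, 0.002, 0], "turn": 0}, {"linear": [0, 0, 0.025], "turn": 0}, {"linear": [0, 0, 0.025], "turn": 0}, {"linear": [0, 0, 0], "turn": 0}, {"linear": [0, 0, 0], "turn": 0}]'

```text
t: 6.15
ee_pos: [546.2, 42.2, 179.8]
orientation: [-2.373, -2.058, 0.001]
ft_force: [-0.5, 0.1, -0.9]
width: 7.2
grasp_force: 30.0
```

```bash
python3 - <<'E'
from h import *
o=ctrl.get_obs(); p=o['ee_pos']; print(p,p[:2]@[.9902,-.1395],p[:2]@[.1395,.9902]); M=R.from_rotvec(o['orientation']).as_matrix(); print(M.round(3))
s=snap('scene','s1'); u,v=map(int,px(s,(545,0,80))); cv2.imwrite('pics/s1z.png',cv2.resize(s['frame'][v-60:v+60,u-80:u+80],(640,480),interpolation=cv2.INTER_CUBIC))
E
```

```text
[546.2230525   42.2027864  179.75685806] 534.9827778787879 117.98731491299246
[[ 0.141  0.99  -0.001]
 [ 0.99  -0.141 -0.   ]
 [-0.    -0.001 -1.   ]]
```

View pics/s1z.png

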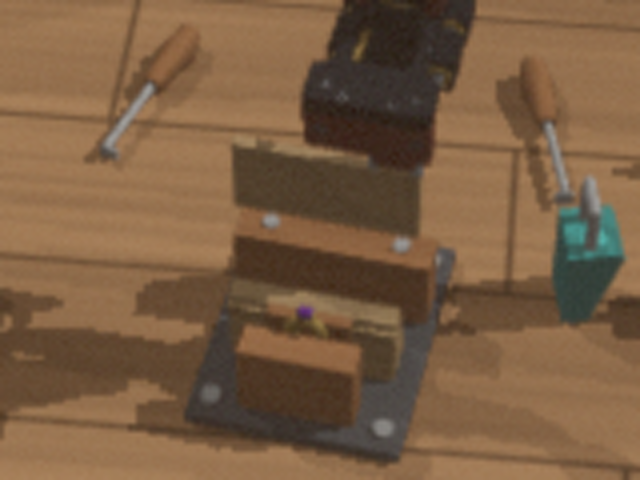

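The slip hangs level over the vice, parallel to the stop (zoom 235–420 wide versus the stop's 235–437). Lowering it.

arm_command --series '[{"linear": [0, 0, 0.025], "turn": 0}, {"linear": [0, 0, 0.015], "turn": 0}, {"linear": [0, 0, 0.015], "turn": 0}, {"linear": [0, 0, 0.01], "turn": 0}, {"linear": [0, 0, 0.01], "turn": 0}, {"linear": [0, 0, 0.008], "turn": 0}, {"linear": [0, 0, 0], "turn": 0}]'

```text
t: 6.9
ee_pos: [546.0, 42.5, 96.1]
orientation: [-2.373, -2.058, 0.001]
ft_force: [-0.4, 0.8, -1.1]
width: 7.3
grasp_force: 30.0
```

arm_command --series '[{"linear": [0, 0, 0.003], "turn": 0}, {"linear": [0, 0, 0.002], "turn": 0}, {"linear": [0, 0, 0], "turn": 0}]'

```text
t: 7.2
ee_pos: [546.5, 42.6, 91.8]
orientation: [2.373, 2.058, 0.0]
ft_force: [0.5, -1.0, -1.1]
width: 7.0
grasp_force: 30.2
```

arm_command --series '[{"linear": [0, -0.001, 0.001], "turn": 0}, {"linear": [0, -0.001, 0], "turn": 0}, {"linear": [0, 0, 0], "turn": 0}]'

```text
t: 7.5
ee_pos: [545.4, 42.9, 91.6]
orientation: [2.372, 2.057, 0.003]
ft_force: [0.4, 0.2, 5.7]
width: 6.9
grasp_force: 30.3
```

arm_command --series '[{"linear": [0, 0, 0], "turn": 0}, {"linear": [0, 0, 0], "turn": 0}, {"linear": [0, 0, 0], "turn": 0}, {"linear": [0, 0, 0], "turn": 0}, {"linear": [0, 0, 0], "turn": 0}, {"linear": [0, 0, 0], "turn": 0}]' --jaw 0.6

```text
t: 8.1
ee_pos: [544.3, 42.9, 90.6]
orientation: [-2.373, -2.058, 0.0]
ft_force: [-0.3, -0.1, 0.3]
width: 51.7
grasp_force: 0.0
```

arm_command --series '[{"linear": [0, 0, -0.03], "turn": 0}, {"linear": [0, 0, -0.04], "turn": 0}, {"linear": [0, 0, -0.04], "turn": 0}, {"linear": [-0.03, 0, -0.04], "turn": 0}, {"linear": [-0.04, 0, 0], "turn": 0}, {"linear": [-0.04, 0, 0], "turn": 0}, {"linear": [0, 0, 0], "turn": 0}, {"linear": [0, 0, 0], "turn": 0}]' --jaw 1

```text
t: 8.9
ee_pos: [528.6, -66.6, 240.7]
orientation: [-2.376, -2.055, -0.0]
ft_force: [0.2, 0.5, -0.0]
width: 87.6
grasp_force: 0.0
```

```bash
python3 - <<'E'
from h import *
w=snap('wrist','w3'); o=ctrl.get_obs(); print(o['t'],o['ee_pos'].round(1))
u,v=map(int,px(w,(545,0,30))); print(u,v)
cv2.imwrite('pics/w3z.png',cv2.resize(w['frame'][max(0,v-150):v+150,u-200:u+200],(800,600),interpolation=cv2.INTER_CUBIC))
E
```

```text
8.95 [528.7 -65.8 240.6]
321 147
```

View pics/w3z.png

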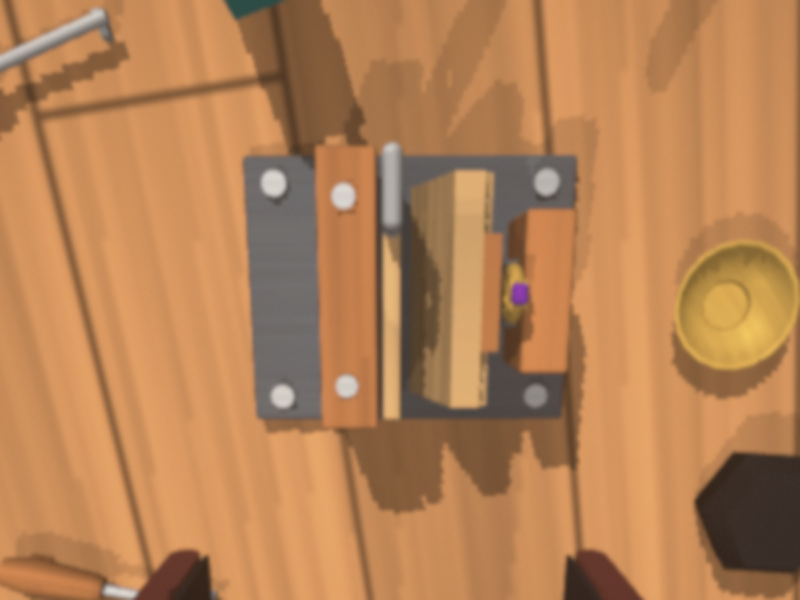

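The slip stands upright in the gap close to the stop (zoom u 383–402, v 143–418), parallel to it and centred. The ring (520,293) is upright. Next, the wedge.

arm_command --series '[{"linear": [0.043, -0.0127, 0], "turn": 0}, {"linear": [0.043, -0.0127, 0], "turn": 0}, {"linear": [0.043, -0.0127, 0], "turn": 0}, {"linear": [0.043, -0.0127, 0], "turn": 0}, {"linear": [0.043, -0.0127, 0], "turn": 0}, {"linear": [0.043, -0.0127, 0], "turn": 0}, {"linear": [0, 0, 0], "turn": 0}, {"linear": [0, 0, 0], "turn": 0}]'

```text
t: 9.75
ee_pos: [489.0, 201.9, 240.3]
orientation: [-2.369, -2.063, 0.001]
ft_force: [-0.1, -0.2, -0.2]
width: 87.8
grasp_force: 0.0
```

```bash
python3 - <<'E'
from h import *
w=snap('wrist','w4'); o=ctrl.get_obs(); print(o['t'],o['ee_pos'].round(1))
u,v=map(int,px(w,(490,253,60))); print(u,v); u0=min(max(u-100,0),440);v0=max(0,v-75); print(u0,v0)
cv2.imwrite('pics/w4z.png',cv2.resize(w['frame'][v0:v0+150,u0:u0+200],(800,600),interpolation=cv2.INTER_CUBIC))
E
```

```text
9.8 [489.3 200.8 240.3]
307 167
207 92
```

View pics/w4z.png

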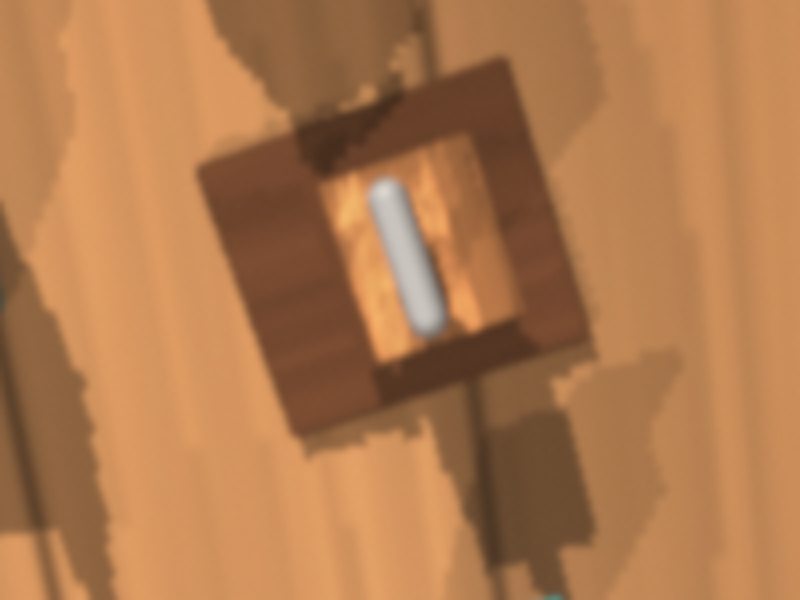

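The bar runs from zoom (387,188) to (430,325). The wedge top is between roughly (320,185), (378,362), (520,318) and (468,138), with a darker strip right of u≈455. I check which side the slope is on, using the sizes.

```bash
python3 - <<'E'
from h import *
w=load('w4'); Z=lambda u,v,z: pt(w,207+u/4,92+v/4,z)
a,b=Z(387,188,98),Z(430,325,98); d=(a-b)[:2]; L=np.hypot(*d); ang=np.arctan2(d[1],d[0]); print('bar',a,b,L,(a+b)/2,'bar yaw',ang)
ey=d/L; ex=np.array([ey[1],-ey[0]]); m=((a+b)/2)[:2]
for n,u,v in (('TL',320,185),('BL',378,362),('TR',468,138),('BR',520,318),('seamT',425,150),('seamB',472,330)):
    q=Z(u,v,68)[:2]-m; print(n,(q@ex).round(1),(q@ey).round(1))
q=Z(470,135,8)[:2]-m
f=w['frame']
for t in np.arange(-30,40,2.0):
    p=m+ex*t-ey*0+ey*-8; U,V=px(w,(p[0],p[1],68)); print(t,f[int(round(V)),int(round(U))].tolist(),end=' ')
c=ray(w,320,240)[0][:2]-m; print('\ncam',c@ex,c@ey)
d=(Z(200,170,8)-Z(300,435,8))[:2]; print('stand', np.hypot(*d),np.arctan2(d[1],d[0]))
E
```

```text
bar [491.14958419 277.71433586  98.        ] [495.85315233 250.43462053  98.        ] 27.682240185799028 [493.50136826 264.07447819  98.        ] bar yaw 1.7415375525496892
TL -14.3 19.3
BL -14.3 -20.5
TR 18.9 18.9
BR 18.7 -20.8
seamT 9.4 19.3
seamB 7.8 -20.1
-30.0 [47, 73, 115] -28.0 [47, 72, 115] -26.0 [46, 71, 114] -24.0 [46, 71, 115] -22.0 [46, 70, 114] -20.0 [46, 71, 114] -18.0 [46, 71, 115] -16.0 [47, 74, 118] -14.0 [74, 123, 192] -12.0 [102, 172, 240] -10.0 [92, 156, 227] -8.0 [97, 162, 231] -6.0 [110, 149, 204] -4.0 [173, 179, 187] -2.0 [190, 195, 201] 0.0 [185, 191, 197] 2.0 [124, 131, 139] 4.0 [64, 88, 124] 6.0 [81, 134, 210] 8.0 [82, 137, 212] 10.0 [78, 128, 199] 12.0 [73, 121, 186] 14.0 [70, 117, 182] 16.0 [69, 114, 177] 18.0 [63, 105, 162] 20.0 [52, 84, 133] 22.0 [47, 71, 115] 24.0 [48, 72, 116] 26.0 [47, 71, 115] 28.0 [47, 71, 116] 30.0 [47, 71, 115] 32.0 [52, 79, 120] 34.0 [81, 126, 180] 36.0 [87, 136, 194] 38.0 [86, 135, 193] 
cam 7.217761274100942 9.089959742635887
stand 72.38733225789187 1.7701784512039112
```

Left edge is 14 mm and right edge 19 mm from the bar, matching the wedge with its slope facing +x. Bar centre (493.5, 264), yaw offset about 0.32 from the tool.

arm_command --series '[{"linear": [0.0316, -0.0024, 0], "turn": 0}, {"linear": [0.0316, -0.0023, 0], "turn": 0}, {"linear": [0, 0, 0.02], "turn": -0.107}, {"linear": [0, 0, 0.03], "turn": -0.107}, {"linear": [0, 0, 0.03], "turn": -0.106}, {"linear": [0, 0, 0.03], "turn": 0}, {"linear": [0, 0, 0.02], "turn": 0}, {"linear": [0, 0, 0.013], "turn": 0}, {"linear": [0, 0, 0], "turn": 0}]'

```text
t: 10.7
ee_pos: [493.5, 262.0, 96.1]
orientation: [-2.016, -2.408, 0.005]
ft_force: [-0.4, -0.3, 0.9]
width: 87.6
grasp_force: 0.0
```

arm_command --series '[{"linear": [0, 0, 0], "turn": 0}, {"linear": [0, 0, 0], "turn": 0}, {"linear": [0, 0, 0], "turn": 0}, {"linear": [0, 0, 0], "turn": 0}, {"linear": [0, 0, 0], "turn": 0}, {"linear": [0, 0, 0], "turn": 0}, {"linear": [0, 0, 0], "turn": 0}, {"linear": [0, 0, 0], "turn": 0}, {"linear": [0, 0, 0], "turn": 0}, {"linear": [0, 0, 0], "turn": 0}]' --jaw -1

```text
t: 11.7
ee_pos: [494.1, 263.4, 97.6]
orientation: [-2.015, -2.41, 0.0]
ft_force: [-0.9, 0.0, 0.4]
width: 11.2
grasp_force: 0.0
```

arm_command --series '[{"linear": [0, 0, 0], "turn": 0}, {"linear": [0, 0, 0], "turn": 0}]'

```text
t: 11.9
ee_pos: [494.1, 263.4, 97.6]
orientation: [-2.015, -2.41, 0.0]
ft_force: [0.8, 1.2, 0.1]
width: 7.0
grasp_force: 29.8
```

arm_command --series '[{"linear": [0, 0, -0.03], "turn": 0}, {"linear": [0, 0, -0.05], "turn": 0}, {"linear": [0, 0, -0.05], "turn": 0.107}, {"linear": [0, 0, 0], "turn": 0.107}, {"linear": [0, 0, 0], "turn": 0.106}, {"linear": [-0.042, 0.0168, 0], "turn": 0}, {"linear": [-0.042, 0.0168, 0], "turn": 0}, {"linear": [-0.042, 0.0168, 0], "turn": 0}, {"linear": [-0.042, 0.0168, 0], "turn": 0}]'

```text
t: 12.8
ee_pos: [536.9, 86.0, 227.7]
orientation: [-2.373, -2.059, 0.0]
ft_force: [0.6, 0.4, -1.2]
width: 7.2
grasp_force: 30.0
```

arm_command --series '[{"linear": [-0.042, 0.0168, 0], "turn": 0}, {"linear": [-0.042, 0.0168, 0], "turn": 0}, {"linear": [0, 0, 0.02], "turn": 0}, {"linear": [0, 0, 0.02], "turn": 0}, {"linear": [0, 0, 0], "turn": 0}, {"linear": [0, 0, 0], "turn": 0}]'

```text
t: 13.4
ee_pos: [558.0, -0.3, 187.6]
orientation: [-2.373, -2.058, 0.001]
ft_force: [-0.6, 0.1, -0.7]
width: 7.1
grasp_force: 30.1
```

```bash
python3 - <<'E'
from h import *
w=load('w3'); ex=np.array([.9902,-.1395]);ey=np.array([.1395,.9902])
u0,v0=121,0
Z=lambda u,v,z: pt(w,u0+u/2,v0-3*0+v/2,z)[:2]
for n,u,v,z in (('stop face',377,300,62),('slip L',383,300,62),('slip R',402,300,62),('slip near end',392,418,62),('foot',409,300,10),('hdl',392,143,92),('hdl',392,230,92),('plate N',290,418,10),('plate F',290,156,10)): q=Z(u,v,z); print(n,(q@ex).round(1),(q@ey).round(1))
o=ctrl.get_obs(); p=o['ee_pos']; print(o['t'],p.round(1),p[:2]@ex,p[:2]@ey,o['grasp_force'],R.from_rotvec(o['orientation']).as_matrix()[:,0].round(3))
snap('wrist','w5'); s=snap('scene','s2'); t=snap('top','t2')
u,v=map(int,px(s,(555,0,80))); A=cv2.resize(s['frame'][v-60:v+60,u-65:u+65],(400,370),interpolation=cv2.INTER_CUBIC)
u,v=map(int,px(t,(555,0,80))); B=cv2.resize(t['frame'][v-60:v+60,u-65:u+65],(400,370),interpolation=cv2.INTER_CUBIC)
cv2.imwrite('pics/st2.png',np.hstack([A,B]))
E
```

```text
stop face 528.7 74.3
slip L 531.3 74.2
slip R 539.8 74.2
slip near end 535.2 21.2
foot 544.5 73.1
hdl 535.2 132.8
hdl 535.2 101.5
plate N 480.6 11.7
plate F 485.9 141.7
13.4 [ 5.580e+02 -3.000e-01  1.876e+02] 552.6124169405422 77.582107051732 30.142183117568493 [ 0.141  0.99  -0.   ]
```

View pics/st2.png

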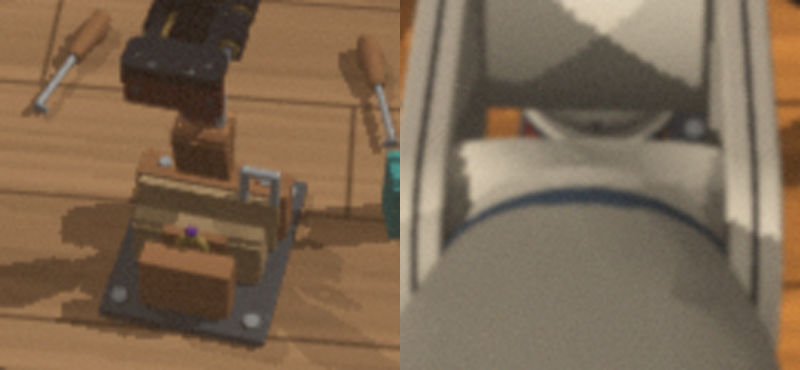

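The wedge is hanging over the gap, slope towards the jaw. The slip's face is 11.3 mm from the stop and the wedge's flat face is now at 10.1 mm, so I shift +2.5 mm, enter, then push the slip to the stop.

arm_command --series '[{"linear": [0, 0.0025, 0], "turn": 0}, {"linear": [0, 0, 0.015], "turn": 0}, {"linear": [0, 0, 0.015], "turn": 0}, {"linear": [0, 0, 0.012], "turn": 0}, {"linear": [0, 0, 0], "turn": 0}, {"linear": [0, 0, 0], "turn": 0}]'

```text
t: 14.15
ee_pos: [560.9, -0.6, 145.8]
orientation: [-2.373, -2.058, 0.0]
ft_force: [0.2, 0.2, -0.3]
width: 7.2
grasp_force: 30.1
```

arm_command --series '[{"linear": [0, -0.0015, 0.002], "turn": 0}, {"linear": [0, -0.0015, 0], "turn": 0}, {"linear": [0, -0.001, 0], "turn": 0}, {"linear": [0, 0, 0], "turn": 0}, {"linear": [0, 0, 0], "turn": 0}]'

```text
t: 14.65
ee_pos: [556.9, -0.1, 143.9]
orientation: [2.373, 2.058, 0.0]
ft_force: [-0.4, -0.1, -1.3]
width: 7.0
grasp_force: 30.1
```

arm_command --series '[{"linear": [0, 0, 0.007], "turn": 0}, {"linear": [0, 0, 0.007], "turn": 0}, {"linear": [0, 0, 0], "turn": 0}]'

```text
t: 14.95
ee_pos: [556.2, -0.1, 128.4]
orientation: [-2.373, -2.058, 0.002]
ft_force: [1.4, -0.1, -0.4]
width: 7.3
grasp_force: 30.1
```

arm_command --series '[{"linear": [0, 0, 0.004], "turn": 0}, {"linear": [0, 0, 0.004], "turn": 0}, {"linear": [0, 0, 0], "turn": 0}]'

```text
t: 15.25
ee_pos: [556.7, -0.1, 121.2]
orientation: [-2.373, -2.058, 0.0]
ft_force: [1.7, -0.1, -1.7]
width: 7.1
grasp_force: 30.1
```

arm_command --series '[{"linear": [0, 0, 0.002], "turn": 0}, {"linear": [0, 0, 0.002], "turn": 0}, {"linear": [0, 0, 0], "turn": 0}]'

```text
t: 15.55
ee_pos: [556.8, -0.1, 117.9]
orientation: [-2.373, -2.058, 0.0]
ft_force: [-0.9, 0.4, 3.3]
width: 7.2
grasp_force: 30.1
```

arm_command --series '[{"linear": [0, 0, 0.002], "turn": 0}, {"linear": [0, 0, 0], "turn": 0}]'

```text
t: 15.75
ee_pos: [556.5, -0.1, 116.1]
orientation: [-2.373, -2.058, 0.0]
ft_force: [-2.4, -0.2, 6.0]
width: 7.1
grasp_force: 30.0
```

arm_command --series '[{"linear": [0, 0, 0.002], "turn": 0}, {"linear": [0, 0, 0], "turn": 0}]'

```text
t: 15.95
ee_pos: [556.5, -0.0, 115.6]
orientation: [-2.373, -2.058, 0.0]
ft_force: [-8.3, 0.8, 22.1]
width: 7.0
grasp_force: 30.1
```

arm_command --series '[{"linear": [0, 0, 0.002], "turn": 0}, {"linear": [0, 0, 0], "turn": 0}]'

```text
t: 16.15
ee_pos: [556.7, 0.1, 114.9]
orientation: [-2.373, -2.058, -0.0]
ft_force: [-11.9, 0.8, 35.2]
width: 7.1
grasp_force: 30.1
```

arm_command --series '[{"linear": [0, -0.0007, 0.0005], "turn": 0}, {"linear": [0, 0, 0], "turn": 0}, {"linear": [0, 0, 0], "turn": 0}, {"linear": [0, 0, 0], "turn": 0}, {"linear": [0, 0, 0], "turn": 0}]'

```text
t: 16.65
ee_pos: [556.6, 0.1, 114.8]
orientation: [2.373, 2.058, 0.002]
ft_force: [-11.9, 0.5, 38.3]
width: 7.3
grasp_force: 30.1
```

```bash
python3 - <<'E'
from h import *
o=ctrl.get_obs(); print(o['t'],o['ee_pos'],o['ft_force'],o['moment'],o['grasp_force'])
s=snap('scene','s3')
u,v=map(int,px(s,(555,0,60))); cv2.imwrite('pics/s3z.png',cv2.resize(s['frame'][v-50:v+50,u-65:u+65],(780,600),interpolation=cv2.INTER_CUBIC))
E
```

```text
16.65 [5.56551776e+02 1.06246372e-01 1.14788780e+02] [-11.88254806   0.53935826  38.33943806] [ 0.06041396  1.84580339 -0.00427963] 30.069416042097146
```

View pics/s3z.png

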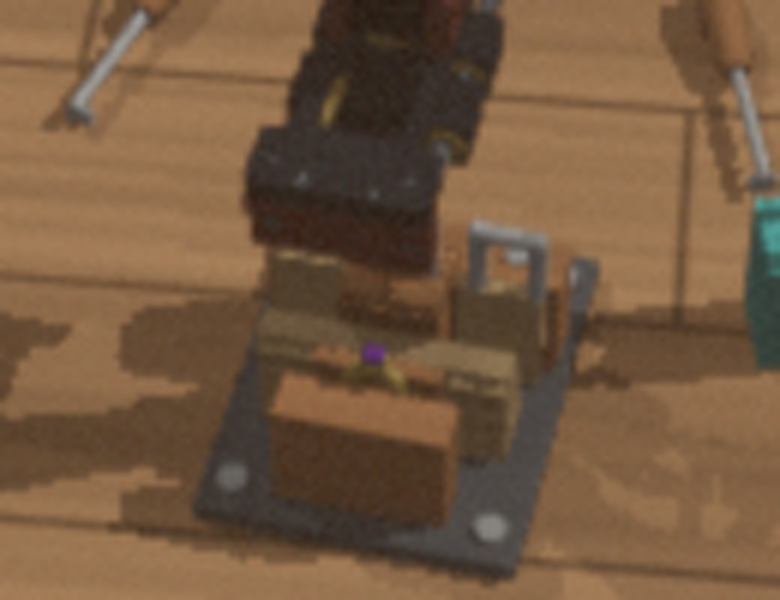

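```bash
python3 - <<'E'
from h import *
s=load('s3'); ex=np.array([.9902,-.1395]);ey=np.array([.1395,.9902]); f=s['frame']
u,v=map(int,px(s,(555,0,60)))
for z in (96,104): 
  for y in (101.5,132.8):
    p=532.5*ex+y*ey; U,V=px(s,(*p,z)); print(z,y,'zoom',((U-u+65)*6).round(),((V-v+50)*6).round())
E
```

```text
96 101.5 zoom 465.0 220.0
96 132.8 zoom 544.0 235.0
104 101.5 zoom 465.0 206.0
104 132.8 zoom 545.0 221.0
```

The picture shows the wedge gripped and seated, the ring upright at (373,355), and the slip handle's top edge at (475,222)–(545,237). That matches a slip standing on the plate (predicted 220–235). The downward push is a steady 38 N. Handing in.

```bash
python3 -c "
from workcell import ctrl
print(ctrl.close_job())"
```

```text
the job is handed in; nothing more can be done
None
```

I handed the job in with the wedge still gripped and pressed down at about 38 N to pinch the ring; one slip stands in the gap against the stop, the other is still in the rack, and no result came back.

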